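# Take the bending tooling apart into its nests

### The job

The tooling of the rod bender is stacked up on the bench. Take the stack apart from the top down, one part at a time, and put each part away right side up in the plywood nest whose recess has its shape and size, lying flat on the recess floor: bush, then roller, then V-block, then plate. Do not tip any part over, and leave the spanner and the flap disc alone.

Things in the scene. Friction and masses are not known exactly. Their poses are not given: they have to be found in the camera images.
- bush: small plain steel flanged bush, top of the stack: round foot flange 30 mm diameter x 5 mm, above it a round body 24 mm diameter, 28 mm high in all. Origin: centre of its underside; z up along its axis. About 0.1 kg.
- roller: dark steel grooved bending roller, lying flat, second from the top: 48 mm diameter, 20 mm high, with a groove round its waist (38 mm diameter between two 48 mm rims, each about 4 to 5 mm high). Origin: centre of its underside; z up along its axis. About 0.22 kg.
- v_block: hardened grey steel V-block, third from the top, V groove upward along x: 56 mm along x, 50 mm along y, 38 mm high; grasp across the 50 mm sides (along y); the roller lies across the top of its two cheeks. Origin: centre of its underside; z up. About 0.58 kg.
- base_plate: flat aluminium plate with a small hole near each end, bottom of the stack, on the bench: 130 mm along x, 60 mm along y, 24 mm thick; grasp across its 60 mm width (along y). Origin: centre of its underside; z up. About 0.5 kg.
- nest_bush: nest of the bush, the board with the small round recess: 68 x 68 mm plywood board, 14 mm thick, fixed to the bench, with a 6 mm deep recess in its middle whose floor is dark (floor 8 mm above the bench, so 8 mm above the origin). Recess 44 mm diameter. Origin: centre of its underside; z up.
- nest_roller: nest of the roller, the board with the large round recess: 88 x 88 mm plywood board, 14 mm thick, fixed to the bench, with a 6 mm deep recess in its middle whose floor is dark (floor 8 mm above the bench, so 8 mm above the origin). Recess 64 mm diameter. Origin: centre of its underside; z up.
- nest_vblock: nest of the V-block, the board with the nearly square recess: 94 x 88 mm plywood board, 14 mm thick, fixed to the bench, with a 6 mm deep recess in its middle whose floor is dark (floor 8 mm above the bench, so 8 mm above the origin). Recess 72 mm along x, 66 mm along y. Origin: centre of its underside; z up.
- nest_plate: nest of the plate, the board with the long recess: 166 mm (along x) x 96 mm plywood board, 14 mm thick, fixed to the bench, with a 6 mm deep recess in its middle whose floor is dark (floor 8 mm above the bench, so 8 mm above the origin). Recess 146 mm along x, 76 mm along y. Origin: centre of its underside; z up.
- spanner: bystander: steel open-ended spanner lying at the left, in front of the carton, 239 mm along y, 39 mm wide, 8 mm thick. Origin: centre of its underside; z up.
- flap_disc: bystander: dark abrasive flap disc lying at the back right of the work, 99 mm diameter, 11 mm thick. Origin: centre of its underside; z up.
There are look-alikes about, which are no part of the job. Of the things shaped like the roller, the steel one is meant.

How it is judged:
By the outcome, as a careful person would: the job done as asked, in the order asked, and still so for the second after the job is handed in, with the robot touching nothing.
It also fails if it takes over 122 s, if anything falls off the work surface, if the arm or the gripper's body presses on something with over 40 N, if the wrist force passes 120 N, or if a joint passes its speed limit or range.

### The arm

A 6-joint arm with a two-finger parallel gripper is mounted at the origin on a cart in front of the work surface, level with it; the furniture and walls round the work are solid. World frame = base frame: x ahead of the robot, y to its left, z up, the work surface at z = 0. Lengths are in mm, angles in rad, forces in N, time in s.
With the tool pointing down it reaches from about 350 to 975 mm from the base axis. Payload 7.1 kg.
Tool frame: the origin (TCP) lies on the centre line of the jaws, within the pads' length; the fingertips stand 17 mm ahead of it and the grasp point (between the pads) lies 2 mm behind it (tip_extent is the distance from the TCP to the fingertips, in mm); z points along the fingers, y is the line along which they close (so a half turn about z gives the same grasp; the last joint's range is limited). The gripper opens to 88 mm and grips with 3 to 60 N. Pads are 20 mm wide; open, the fingers measure 115 mm over their backs; the gripper's body (75 mm by 178 mm) begins 61 mm behind the grasp point.
Start: joints at [-1.22, 0.423, 1.63, -0, 1.089, -0.019], TCP at [225.909, -582.726, 239.675] pointing down, gripper open.
Joint ranges: [-3, 3], [-0.9, 2.11], [0.09, 2.58], [-1.31, 4.45], [0.11, 2.69], [-2.54, 2.54]. Speed limits (rad/s): [2.39, 2.39, 3.01, 3.14, 3.14, 3.14].

### API

Orientations are given as a rotation vector (axis times angle).
In Python, from workcell import get_obs, get_image, camera_model, close_job, look_for, outline_of, pinpoint, tip_extent gives the robot as it stands.
- The arm moves only by the shell command python3 -m jog 'ROWS'. ROWS is text: rows parted by semicolons, each of 7 numbers parted by spaces: the shift along the tool's x, y, z as a fraction of full scale, then the turn, a rotation vector about the tool's x, y, z as a fraction of full scale, then the closure, from -1 (fully open) to 1 (shut). A call has 1 to 8 rows; each row is the pose to reach, as a shift and turn from the pose commanded when the call began, along the tool's axes at that moment; what a row does not reach only later rows make up. Full scale, the value 1, is 0.2 m for a shift and 30 degrees for a turn. A row lasts 1/10 s, in which the tool goes at most 50 mm and 8.59 degrees, less where a joint would pass 70% of its speed; a pose out of reach is approached as far as the arm can. A call with a number of a shift or a turn outside -1 to 1 is refused whole. A call with a gripper value outside its range is refused whole. The fingers move at their own pace and stop on an object; the grip force is fixed at half the most. Time passes only in rows, so rows that repeat a pose let the fingers close. It gives the time, the measured TCP pose, the force, the opening and the grip force at its end, in the units of the state.
- get_obs(): the state, without advancing time (a new reading comes with each control period).
- get_image(name): name is "side" or "top" or "wrist"; returns the picture (400x640x3 uint8, red, green, blue); there is no depth.
- camera_model(name): a dict with "fx", "fy", "cx", "cy" (pixels), "origin" and "orientation" of the camera in the world; the wrist camera has in their place "tool_from_camera" (4x4, takes a point from camera to tool coordinates, whose origin is the TCP and whose axes are the flange's). Camera axes: x right, y down, z forward; pixel columns grow to the right and rows downward; lengths in mm; the calibration is good to about 2 mm. A picture is of the moment at which its call begins: read the wrist's pose just before it. camera_model takes no time and is no camera call.
- close_job(): hands the job in; it is judged then, once.
Trained networks look in the newest picture that a camera, given by its name, has taken for a name from the list of things; names that differ only in an ending like _2 or _b are one class to them, and where a whole thing is asked for, a point or a joint stands for the part that bears it (a point fixed in the world has none). Each returns a list of dicts, best first, with "confidence" (0 to 1); they miss things now and then, are a little off and sometimes report something else, mostly with a low value. They report only what shows in the picture. A call takes as long as a camera call. They do not tell look-alikes from the thing itself.
- look_for(target, camera): "xyz" ([x, y, z] in mm, in the coordinates of the camera as it stood for that picture, good to about 4 mm: the middle of the surface that is visible of it).
- outline_of(target, camera): "mask" (400x640 bool, what is visible of it).
- pinpoint(target, camera): "xyz" ([x, y, z] in mm, in the coordinates of the camera as it stood for that picture, good to about 4 mm: a listed point, or the origin of a listed thing).
The state is a dict: "t": time; "qpos": joint angles; "qvel": joint speeds; "joint_torque": joint torques, N m; "ee_pos": TCP position; "orientation": TCP orientation; "ft_force": force on the tool from outside, world axes, zero at the start; "moment": the same for the moment, N m; "width": finger opening in mm; "grasp_force": force on a finger pad.
Only numpy, scipy, OpenCV 4.12 (cv2) and the standard library are available. Lean on these libraries where they do the work, as an engineer would, in place of code of your own. Each camera call takes 0.05 s, during which the arm holds its last target. There are 200 camera calls.

## Working session

There is one attempt and no reset: what is moved stays moved. The work goes in short steps, Python scripts to look and compute and a shell command to move; the robot and the scene stay as the last step left them, time stands still between calls to the robot, and variables do not carry over. Pictures are saved under pics/ and viewed, at most 14 in all, crops included, and the job is handed in when it is done.

```bash
mkdir -p pics; ls; cat > h.py <<'E'
import numpy as np, cv2
from scipy.spatial.transform import Rotation as R
from workcell import *
def cam(name):
    m=camera_model(name); o=None
    if name=='wrist':
        s=get_obs(); T=np.array(m['tool_from_camera']); Rw=R.from_rotvec(s['orientation']).as_matrix()
        return m,Rw@T[:3,:3],Rw@T[:3,3]+np.array(s['ee_pos'])
    q=np.array(m['orientation']); Rm=R.from_rotvec(q).as_matrix() if q.shape==(3,) else (R.from_quat(q).as_matrix() if q.shape==(4,) else q)
    return m,Rm,np.array(m['origin'])
def ray(c,u,v,z):
    m,Rm,o=c; d=Rm@np.array([(u-m['cx'])/m['fx'],(v-m['cy'])/m['fy'],1]); return o+d*(z-o[2])/d[2]
def proj(c,p):
    m,Rm,o=c; q=Rm.T@(np.array(p)-o); return np.array([m['fx']*q[0]/q[2]+m['cx'],m['fy']*q[1]/q[2]+m['cy']])
def snap(name,f):
    c=cam(name); im=get_image(name); cv2.imwrite('pics/'+f,cv2.cvtColor(im,cv2.COLOR_RGB2BGR)); return c,im
E
python3 - <<'E'
from h import *
s=get_obs(); print(s['t'],s['ee_pos'],s['orientation'],tip_extent)
for n in ('top','side'):
    c,im=snap(n,n+'0.png'); print(n,c)
    if n=='top':
      for t in ['bush','roller','v_block','base_plate','nest_bush','nest_roller','nest_vblock','nest_plate']:
        for d in pinpoint(t,n)[:3]:
            p=c[1]@np.array(d['xyz'])+c[2]; print(t,round(d['confidence'],2),p.round(0),proj(c,p).round(0))
a=cv2.imread('pics/top0.png');b=cv2.imread('pics/side0.png')
E
```

```text
pics
0.0 [ 225.72712344 -582.22958208  238.90144435] [-3.08654981e+00 -5.77210379e-01  3.57268457e-04] 17.0
top ({'fx': 466.39919899973023, 'fy': 466.39919899973023, 'cx': 318.6611597998655, 'cy': 201.06188000152488, 'origin': array([ 460.88219614,   59.71034362, 1391.95483708]), 'orientation': array([-2.18974649,  2.15386757, -0.0931093 ])}, array([[ 0.01674625, -0.99568882,  0.09123235],
       [-0.99984743, -0.01622286,  0.00647551],
       [-0.00496754, -0.09132687, -0.99580858]]), array([ 460.88219614,   59.71034362, 1391.95483708]))
bush 0.66 [630.  47.  87.] [326. 184.]
roller 0.8 [389.  44.   1.] [326. 268.]
roller 0.73 [625. 161.   2.] [288. 188.]
roller 0.55 [628.  44.  64.] [328. 185.]
v_block 0.45 [625.  49.  22.] [326. 188.]
base_plate 0.92 [623.  51.  -2.] [325. 190.]
nest_bush 0.59 [474. 143.  -1.] [293. 239.]
nest_roller 0.95 [468. -56.  -3.] [360. 242.]
nest_vblock 0.74 [ 628. -159.   -4.] [394. 189.]
nest_plate 0.77 [ 480. -269.   -1.] [431. 239.]
side ({'fx': 497.23506890083, 'fy': 497.23506890083, 'cx': 324.6702995304164, 'cy': 207.24701873233488, 'origin': array([ -30.75783991, 1176.96082534,  724.31810993]), 'orientation': array([-0.61341945,  2.40393128, -1.45121664])}, array([[-0.87499275, -0.21726624,  0.43264657],
       [-0.48404717,  0.40971856, -0.77319405],
       [-0.00927437, -0.88596054, -0.46366788]]), array([ -30.75783991, 1176.96082534,  724.31810993]))
```

View pics/top0.png

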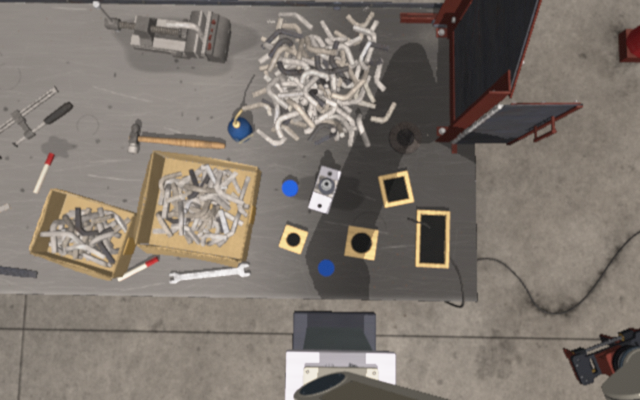

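View pics/side0.png

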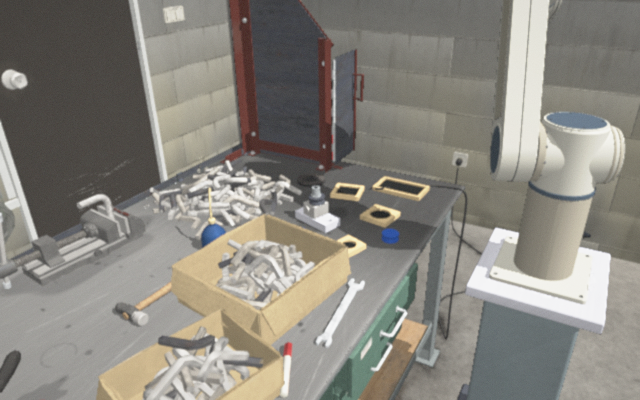

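Top view: the stack is at (326,185). The nests are at (293,239) for the bush, (361,243) for the roller, (395,189) for the V-block and (433,238) for the plate. Three things are shaped like the roller: two blue discs at (290,188) and (326,268), and the dark steel one in the stack at (326,185). The task means the steel one. I'll confirm this in a crop and measure the yaws.

```bash
cat >> h.py <<'E'
def rect(c,mask,z):
    cs,_=cv2.findContours(mask.astype(np.uint8),cv2.RETR_EXTERNAL,cv2.CHAIN_APPROX_NONE)
    k=max(cs,key=cv2.contourArea)[:,0]
    P=np.array([ray(c,u,v,z)[:2] for u,v in k],np.float32)
    (x,y),(w,h),a=cv2.minAreaRect(P)
    return round(x,1),round(y,1),round(w,1),round(h,1),round(a,1)   # w along angle a (deg from +x)
def plan(x,y,z,yaw=None):
    """rows values to bring TCP to x,y,z (tool down) with jaw line (tool y) at yaw deg from +x (mod 180)"""
    s=get_obs(); Rw=R.from_rotvec(s['orientation']).as_matrix()
    d=Rw.T@(np.array([x,y,z])-s['ee_pos'])/200
    cur=np.degrees(np.arctan2(Rw[1,1],Rw[0,1]))
    if yaw is None: yaw=cur
    opts=[]
    for k in (-1,0,1,2):
        dy=(yaw-cur+180*k+180)%360-180
        zz=np.array([[np.cos(np.radians(cur+dy)),np.sin(np.radians(cur+dy)),0]]).ravel()
        ty=zz; tz=np.array([0,0,-1.]); tx=np.cross(ty,tz)
        r=R.from_matrix(Rw.T@np.column_stack([tx,ty,tz])).as_rotvec()
        opts.append((abs(dy),np.degrees(r)/30))
    o=sorted(opts,key=lambda t:t[0])
    print('q6 %.2f cur jaw %.1f'%(s['qpos'][5],cur),'shift',d.round(3),'turn',o[0][1].round(3),'or',o[2][1].round(3))
E
python3 - <<'E'
from h import *
c,im=snap('top','top1.png')
a=cv2.imread('pics/top1.png')[155:280,270:460]
cv2.imwrite('pics/crop1.png',cv2.resize(a,None,fx=4,fy=4,interpolation=cv2.INTER_CUBIC))
for t,z in [('base_plate',24),('v_block',38+24),('nest_bush',14),('nest_roller',14),('nest_vblock',14),('nest_plate',14)]:
    for d in outline_of(t,'top')[:2]: print(t,round(d['confidence'],2),rect(c,d['mask'],z))
plan(470,-50,300); plan(560,40,300)
E
```

```text
v_block 0.66 (632.1, 68.5, 21.6, 54.9, 73.7)
v_block 0.49 (629.4, 49.5, 28.9, 25.9, 0.9)
nest_bush 0.72 (472.8, 140.8, 65.3, 65.9, 72.7)
nest_roller 0.88 (467.0, -57.4, 88.8, 90.2, 82.0)
nest_vblock 0.7 (625.1, -158.5, 94.1, 89.5, 13.3)
nest_plate 0.87 (481.6, -267.8, 103.3, 169.4, 89.5)
q6 -0.02 cur jaw -68.8 shift [ 2.101 -2.042 -0.302] turn [ 0. -0.  0.] or [ 0.  0. -6.]
q6 -0.02 cur jaw -68.8 shift [ 2.683 -2.299 -0.302] turn [ 0. -0.  0.] or [ 0.  0. -6.]
```

View pics/crop1.png

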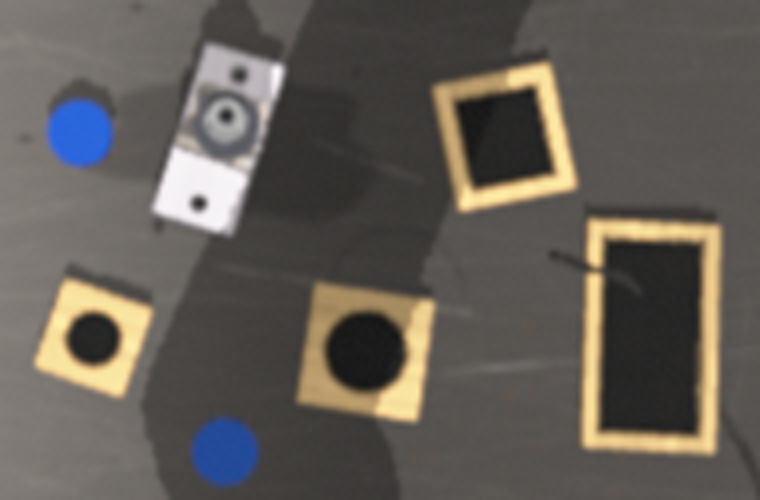

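Confirmed: the steel roller sits in the stack at crop (225,118), and the blue discs are look-alikes to leave alone. The flap disc's dark disc is further back at about (402,138) in the top view. Next I move the wrist camera to look at the stack.

```bash
python3 -m jog '0.9 -0.77 -0.15 0 0 0 -1;0.9 -0.77 -0.15 0 0 0 -1;0.9 -0.77 -0.15 0 0 0 -1;0.9 -0.77 -0.15 0 0 0 -1;0.9 -0.77 -0.15 0 0 0 -1;0.9 -0.77 -0.15 0 0 0 -1' | tail -3
python3 -m jog '0.9 -0.77 -0.1 0 0 0 -1;0.9 -0.77 -0.1 0 0 0 -1;0.9 -0.77 -0.1 0 0 0 -1;0.9 -0.77 -0.1 0 0 0 -1;0.9 -0.77 -0.1 0 0 0 -1;0.9 -0.77 -0.1 0 0 0 -1;0.9 -0.77 -0.1 0 0 0 -1' | tail -3
python3 -m jog '0.7 -0.6 -0.05 0 0 1 -1;0.7 -0.6 -0.05 0 0 1 -1;0.7 -0.6 -0.05 0 0 1 -1;0.7 -0.6 -0.05 0 0 1 -1;0.7 -0.6 -0.05 0 0 1 -1;0.7 -0.6 -0.05 0 0 1 -1' | tail -3
python3 - <<'E'
from h import *
print(camera_model('wrist'))
c,im=snap('wrist','w1.png'); print(c[2],get_obs()['ee_pos'])
for t in ['bush','roller','v_block','base_plate','nest_bush','nest_roller']:
    for d in pinpoint(t,'wrist')[:2]:
        p=c[1]@np.array(d['xyz'])+c[2]; print(t,round(d['confidence'],2),p.round(0),proj(c,p).round(0))
E
```

```text
ft_force: [-0.8, -0.7, 0.7]
width: 87.7
grasp_force: 0.0
ft_force: [-0.9, -0.2, -0.1]
width: 87.6
grasp_force: 0.0
ft_force: [0.2, -0.1, 0.0]
width: 87.8
grasp_force: 0.0
{'fx': 299.7099980274709, 'fy': 299.7099980274709, 'cx': 318.84955158881485, 'cy': 200.29817777463748, 'tool_from_camera': array([[-1.57821535e-03, -9.58773754e-01, -2.84166145e-01,
         7.86016123e+01],
       [ 9.99998224e-01, -1.80598549e-03,  5.39539762e-04,
         6.20060062e-01],
       [-1.03049650e-03, -2.84164789e-01,  9.58774901e-01,
        -1.46207406e+02],
       [ 0.00000000e+00,  0.00000000e+00,  0.00000000e+00,
         1.00000000e+00]])}
[615.1822363  -16.22327462 445.29184761] [536.92980784  -4.50201514 299.14423145]
bush 0.92 [631.  51.  81.] [259. 106.]
roller 0.95 [632. 157.   0.] [197. 118.]
roller 0.82 [394.  47.  -2.] [301. 256.]
v_block 0.84 [631.  50.  29.] [267. 107.]
base_plate 0.74 [466. -53.   5.] [357. 207.]
nest_bush 0.74 [475. 140.   3.] [234. 219.]
nest_roller 0.69 [468. -56.   3.] [358. 205.]
```

View pics/w1.png

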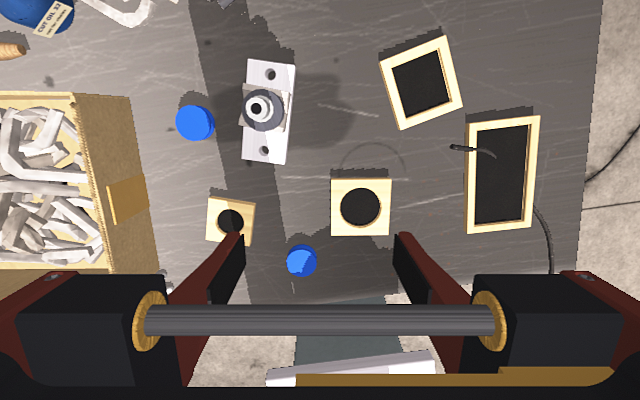

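The wrist view shows the stack at (262,108), the steel roller under the bush, blue look-alikes at (195,123) and (302,260), and all four nests. A thin cable-like thing crosses the plate nest's left edge near (460,148), and I'll check it later. Now closer over the stack.

```bash
python3 - <<'E'
from h import *
plan(582,65,250,73)
c,im=snap('wrist','w1b.png')
for t,z in [('nest_roller',14),('nest_vblock',14),('nest_plate',14),('base_plate',24)]:
    for d in outline_of(t,'wrist')[:1]: print(t,round(d['confidence'],2),rect(c,d['mask'],z))
E
```

```text
q6 1.70 cur jaw -98.9 shift [ 0.168 -0.376  0.249] turn [ 0.   -0.    0.27] or [ 0.    0.   -5.73]
nest_roller 0.69 (469.1, -56.4, 88.6, 90.4, 81.9)
nest_vblock 0.57 (627.8, -157.3, 94.7, 93.6, 12.4)
nest_plate 0.81 (482.4, -264.3, 105.5, 168.7, 87.5)
base_plate 0.75 (598.8, 59.6, 63.7, 83.1, 73.3)
```

```bash
python3 -m jog '0.17 -0.38 0.25 0 0 0.27 -1;0.17 -0.38 0.25 0 0 0.27 -1;0.17 -0.38 0.25 0 0 0.27 -1;0.17 -0.38 0.25 0 0 0.27 -1' | tail -3
python3 - <<'E'
from h import *
c,im=snap('wrist','w2.png'); print(get_obs()['ee_pos'],get_obs()['t'])
for t,z in [('bush',110),('roller',82),('v_block',62),('base_plate',24)]:
    for d in outline_of(t,'wrist')[:2]:
        cs,_=cv2.findContours(d['mask'].astype(np.uint8),cv2.RETR_EXTERNAL,cv2.CHAIN_APPROX_NONE); k=max(cs,key=cv2.contourArea)
        print(t,round(d['confidence'],2),rect(c,d['mask'],z),cv2.boundingRect(k))
    for d in pinpoint(t,'wrist')[:2]:
        p=c[1]@np.array(d['xyz'])+c[2]; print('  pin',round(d['confidence'],2),p.round(0))
u,v=proj(c,[630,50,60]).astype(int); a=cv2.imread('pics/w2.png')
x0=max(0,u-100);y0=max(0,v-75);print(x0,y0)
cv2.imwrite('pics/w2c.png',cv2.resize(a[y0:y0+150,x0:x0+200],None,fx=4,fy=4,interpolation=cv2.INTER_CUBIC))
E
```

```text
ft_force: [-0.6, 0.6, 1.0]
width: 88.0
grasp_force: 0.0
[582.47116435  66.94213136 249.62398957] 3.8
bush 0.83 (630.9, 49.3, 27.3, 27.7, 73.1) (307, 126, 30, 31)
  pin 0.95 [632.  50.  83.]
roller 0.97 (445.2, 44.7, 40.4, 39.6, 73.0) (353, 274, 34, 30)
roller 0.81 (626.1, 48.9, 47.2, 46.9, 27.7) (300, 119, 47, 47)
  pin 0.9 [394.  46.  -3.]
  pin 0.77 [629.  52.  65.]
v_block 0.86 (629.1, 50.9, 55.0, 49.4, 71.8) (295, 115, 52, 47)
base_plate 0.67 (661.0, 43.1, 61.8, 50.8, 73.1) (292, 85, 54, 46)
  pin 0.38 [ 632. -159.    2.]
220 62
```

View pics/w2c.png

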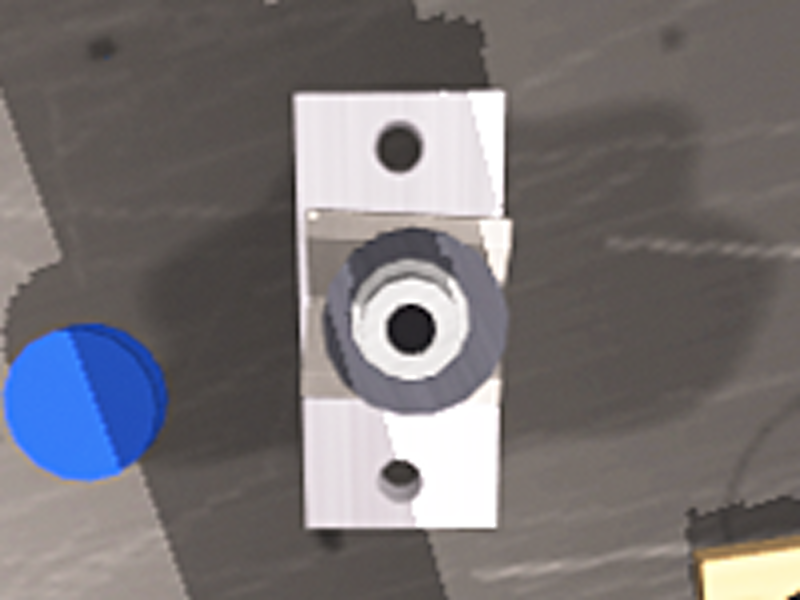

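The crop shows the bush's hole at crop (411,328), the dark roller rim centred near (415,320), and the V-block turned about 2–3° clockwise from the plate. Everything is upright. Computing positions and the grasp.

```bash
python3 - <<'E'
from h import *
c,im=snap('wrist','w2b.png')
px=lambda u,v:(220+u/4-.4,62+v/4-.4)
b=ray(c,*px(411,328),110); r=ray(c,*px(415,320),82); print(b.round(1),r.round(1))
for q in [(294,92),(506,90),(497,528),(305,528)]: print('plate',ray(c,*px(*q),24).round(1))
for q in [(308,209),(512,219),(302,396)]: print('vb',ray(c,*px(*q),62).round(1))
plan(b[0],b[1],107,73)
E
```

```text
[629.1  48.1 110. ] [628.   47.1  82. ]
plate [695.4  62.6  24. ]
plate [677.8   3.5  24. ]
plate [551.6  41.6  24. ]
plate [569.7 100.7  24. ]
vb [662.6  66.3  62. ]
vb [644.1  14.7  62. ]
vb [615.3  83.6  62. ]
q6 1.96 cur jaw -106.9 shift [0.249 0.021 0.716] turn [-0.    -0.001  0.002] or [ 2.000e-03 -1.000e-03 -5.998e+00]
```

```bash
python3 -m jog '0.25 0.02 0.45 0 0 0 -1;0.25 0.02 0.45 0 0 0 -1;0.25 0.02 0.45 0 0 0 -1;0.25 0.02 0.6 0 0 0 -1;0.25 0.02 0.7 0 0 0 -1;0.25 0.02 0.715 0 0 0 -1;0.25 0.02 0.715 0 0 0 -0.5;0.25 0.02 0.715 0 0 0 0' 
python3 - <<'E'
from h import *
plan(629.2,48.2,107,73)
c,im=snap('wrist','w3.png')
a=cv2.imread('pics/w3.png');cv2.imwrite('pics/w3c.png',cv2.resize(a[150:400,170:470],None,fx=2.4,fy=2.4))
E
```

```text
t: 5.05
ee_pos: [630.3, 48.8, 108.8]
orientation: [-3.107, 0.462, -0.004]
ft_force: [-0.2, 0.6, -0.1]
width: 75.0
grasp_force: 0.0
q6 1.92 cur jaw -106.9 shift [-0.004  0.004  0.009] turn [-0.002 -0.005  0.003] or [ 8.000e-03 -3.000e-03 -5.997e+00]
```

View pics/w3c.png

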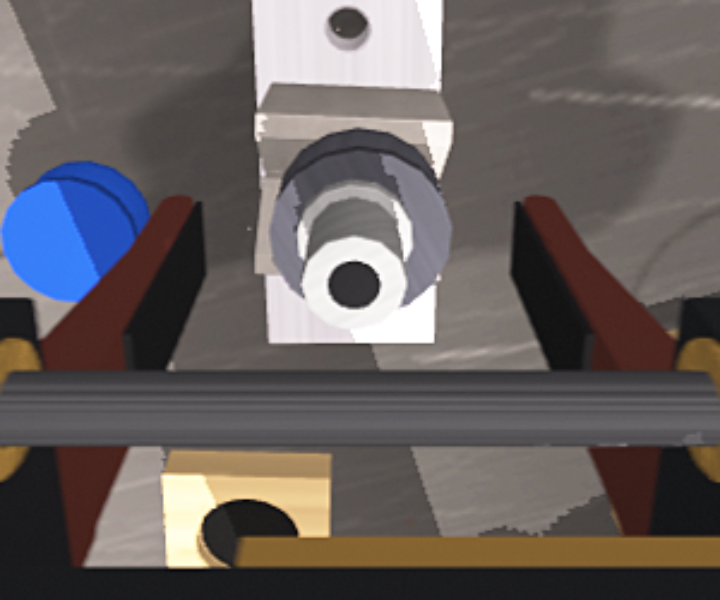

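The bush sits between the fingers (crop (354,285), gap centre about 359). Close.

```bash
python3 -m jog '-0.004 0.006 0 0 0 0 0.3;-0.004 0.006 0 0 0 0 1;-0.004 0.006 0 0 0 0 1;-0.004 0.006 0 0 0 0 1;-0.004 0.006 0 0 0 0 1;-0.004 0.006 0 0 0 0 1;-0.004 0.006 0 0 0 0 1;-0.004 0.006 0 0 0 0 1'
python3 - <<'E'
from h import *
c,im=snap('wrist','w4.png')
print(get_obs()['ee_pos'])
E
```

```text
t: 5.9
ee_pos: [628.3, 47.7, 106.6]
orientation: [-3.107, 0.462, 0.0]
ft_force: [-0.4, 0.8, -0.1]
width: 23.2
grasp_force: 30.0
[628.24849687  47.71855778 106.65076032]
```

```bash
python3 -m jog '0 0 -0.05 0 0 0 1;0 0 -0.15 0 0 0 1;0 0 -0.3 0 0 0 1'; python3 - <<'E'
from h import *
plan(474,141,120); plan(474,141,33.5)
E
```

```text
t: 6.25
ee_pos: [627.0, 47.5, 166.2]
orientation: [3.107, -0.462, -0.005]
ft_force: [-0.1, 0.8, -0.5]
width: 23.4
grasp_force: 30.0
q6 1.92 cur jaw -106.9 shift [-0.867 -0.225  0.234] turn [ 0.003  0.006 -0.   ] or [ 1.e-02 -4.e-03  6.e+00]
q6 1.92 cur jaw -106.9 shift [-0.865 -0.226  0.666] turn [ 0.003  0.006 -0.   ] or [ 1.e-02 -4.e-03  6.e+00]
```

```bash
python3 -m jog '-0.865 -0.225 0 0 0 0 1;-0.865 -0.225 0 0 0 0 1;-0.865 -0.225 0 0 0 0 1;-0.865 -0.225 0 0 0 0 1;-0.865 -0.225 0.25 0 0 0 1;-0.865 -0.225 0.25 0 0 0 1;-0.865 -0.225 0.25 0 0 0 1;-0.865 -0.225 0.25 0 0 0 1'; python3 - <<'E'
from h import *
c,im=snap('wrist','w5.png')
plan(474,141,33.5)
for d in outline_of('nest_bush','wrist')[:1]: print(rect(c,d['mask'],14))
for d in pinpoint('nest_bush','wrist')[:2]: print(d['confidence'],c[1]@np.array(d['xyz'])+c[2])
cv2.imwrite('pics/w5c.png',cv2.imread('pics/w5.png')[100:400,120:520])
E
```

```text
t: 7.05
ee_pos: [477.3, 141.0, 118.3]
orientation: [-3.106, 0.463, -0.003]
ft_force: [-0.3, -0.7, -0.9]
width: 23.3
grasp_force: 30.0
q6 2.13 cur jaw -107.0 shift [-0.018  0.006  0.425] turn [-0.003 -0.005 -0.   ] or [-8.e-03  5.e-03  6.e+00]
(476.6, 143.7, 68.3, 68.6, 71.4)
0.71 [473.10399577 142.39587181   1.45013814]
```

View pics/w5c.png

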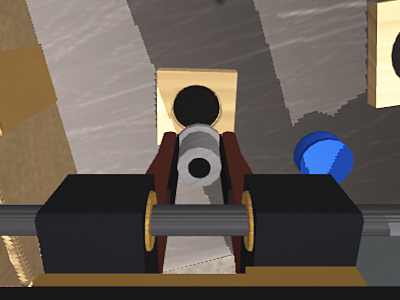

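Bush upright over the recess; the carton at left is clear. Lower.

```bash
python3 -m jog '-0.014 0 0.15 0 0 0 1;-0.014 0 0.3 0 0 0 1;-0.014 0 0.38 0 0 0 1;-0.014 0 0.41 0 0 0 1;-0.014 0 0.425 0 0 0 1;-0.014 0 0.427 0 0 0 1;-0.014 0 0.427 0 0 0 1'; python3 - <<'E'
from h import *
plan(474.5,141.8,32.6)
E
```

```text
t: 7.9
ee_pos: [473.7, 141.9, 32.6]
orientation: [-3.107, 0.462, -0.002]
ft_force: [-1.8, -0.8, 2.0]
width: 23.5
grasp_force: 30.0
q6 2.13 cur jaw -106.9 shift [ 0.004 -0.001  0.   ] turn [-0.001 -0.002 -0.   ] or [-3.e-03  2.e-03  6.e+00]
```

Force 2 N upward: it is touching the floor. Release, rise and look.

```bash
python3 -m jog '0 0 0 0 0 0 0;0 0 0 0 0 0 -0.2;0 0 0 0 0 0 -0.2;0 0 0 0 0 0 -0.2;0 0 -0.1 0 0 0 -0.2;0 0 -0.3 0 0 0 -1;0 0 -0.5 0 0 0 -1;0 0 -0.6 0 0 0 -1' | tail -3; python3 - <<'E'
from h import *
c,im=snap('wrist','w6.png')
for d in pinpoint('bush','wrist')[:2]: print(d['confidence'],c[1]@np.array(d['xyz'])+c[2])
cv2.imwrite('pics/w6c.png',cv2.resize(cv2.imread('pics/w6.png')[120:270,220:420],None,fx=2,fy=2))
plan(628.3,47.5,150,73)
E
```

```text
ft_force: [0.1, 0.1, 0.4]
width: 73.2
grasp_force: 0.0
0.56 [474.21972375 142.2023485    7.8847347 ]
q6 2.13 cur jaw -106.9 shift [0.871 0.231 0.024] turn [-0.006 -0.01   0.003] or [ 0.015 -0.01  -5.997]
```

View pics/w6c.png

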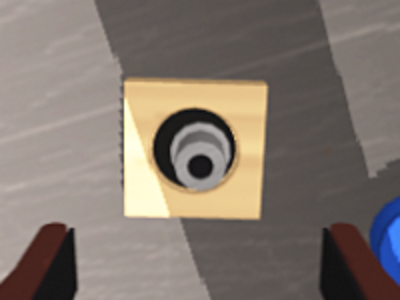

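The bush stands upright inside its recess (crop (200,150)). Next the roller: back over the stack and re-measure.

```bash
python3 -m jog '0 0 -0.1 0 0 0 -1;0.6 0.16 -0.1 0 0 0 -1;0.6 0.16 -0.1 0 0 0 -1;0.77 0.23 -0.1 0 0 0 -1;0.77 0.23 -0.1 0 0 0 -1;0.77 0.23 -0.1 0 0 0 -1;0.77 0.23 -0.1 0 0 0 -1' | tail -3; python3 - <<'E'
from h import *
c,im=snap('wrist','w7.png')
for d in outline_of('roller','wrist')[:3]: print(round(d['confidence'],2),rect(c,d['mask'],82), rect(c,d['mask'],72))
for d in pinpoint('roller','wrist')[:3]: print(round(d['confidence'],2),(c[1]@np.array(d['xyz'])+c[2]).round(1))
u,v=proj(c,[628,48,70]).astype(int); x0,y0=u-100,v-75; print(x0,y0)
cv2.imwrite('pics/w7c.png',cv2.resize(cv2.imread('pics/w7.png')[max(0,y0):y0+150,x0:x0+200],None,fx=4,fy=4,interpolation=cv2.INTER_CUBIC))
plan(628,47.5,87,73)
E
```

```text
ft_force: [-0.4, -0.4, -0.1]
width: 87.8
grasp_force: 0.0
0.94 (638.9, 128.9, 37.6, 42.6, 24.8) (637.1, 133.2, 39.2, 44.4, 24.8)
0.83 (626.5, 48.6, 47.8, 48.6, 41.1) (624.2, 49.4, 49.8, 50.7, 41.1)
0.59 (453.7, 43.1, 39.1, 37.8, 77.2) (444.0, 43.7, 40.8, 39.4, 77.2)
0.96 [394.7  45.   -2.8]
0.86 [628.3  49.7  65.7]
0.86 [6.276e+02 1.529e+02 1.000e-01]
216 104
q6 1.93 cur jaw -106.8 shift [ 0.117 -0.001  0.419] turn [0.001 0.003 0.005] or [-4.000e-03  1.000e-03 -5.995e+00]
```

View pics/w7c.png

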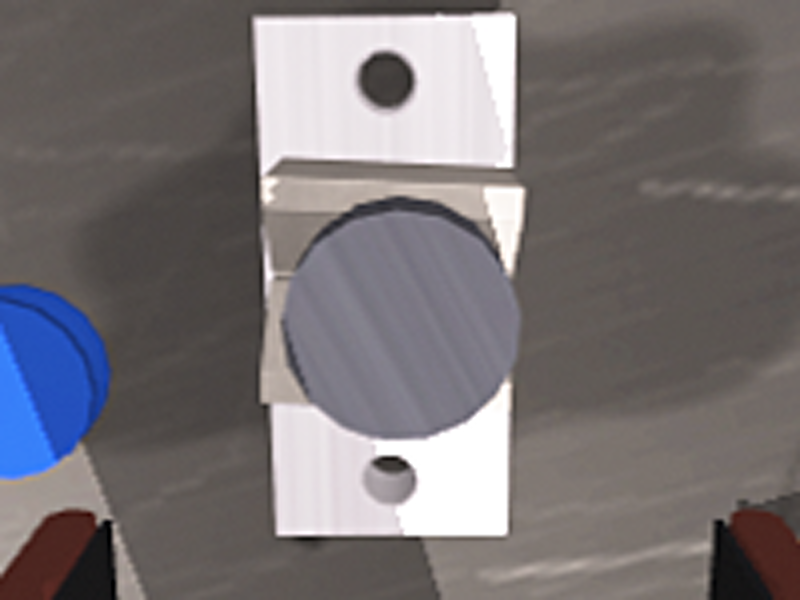

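The roller lies flat, its top centre at crop (401,325). The V-block's long (56 mm, groove) axis runs across the plate, so its 50 mm sides face along the plate's length. I'll use that for the later grasp. Now the roller.

```bash
python3 - <<'E'
from h import *
c=cam('wrist'); r=ray(c,315.9,184.9,82); print(r)
for q in [(401-117,325),(401+117,325)]: print(ray(c,216+q[0]/4,104+q[1]/4,82).round(1))
for q in [(270,180),(525,187),(262,403)]: print('vb',ray(c,215.6+q[0]/4,103.6+q[1]/4,62).round(1))
plan(r[0],r[1],87,73)
E
```

```text
[626.99510702  49.3220618   82.        ]
[633.5  71.7  82. ]
[619.8  26.6  82. ]
vb [660.6  68.1  62. ]
vb [643.5  17.   62. ]
vb [614.4  85.8  62. ]
q6 1.93 cur jaw -106.8 shift [ 0.11  -0.008  0.419] turn [0.001 0.003 0.005] or [-4.000e-03  1.000e-03 -5.995e+00]
```

```bash
python3 -m jog '0.11 -0.005 0.2 0 0 0 -1;0.11 -0.005 0.35 0 0 0 -1;0.11 -0.005 0.41 0 0 0 -0.5;0.11 -0.005 0.419 0 0 0 0;0.11 -0.005 0.419 0 0 0 0.5;0.11 -0.005 0.419 0 0 0 1;0.11 -0.005 0.419 0 0 0 1;0.11 -0.005 0.419 0 0 0 1'; python3 -m jog '0 0 0 0 0 0 1;0 0 0 0 0 0 1'
python3 - <<'E'
from h import *
print(get_obs()['ee_pos'])
E
```

```text
t: 10.45
ee_pos: [629.2, 47.8, 88.9]
orientation: [-3.107, 0.462, -0.003]
ft_force: [-0.9, 1.1, 5.1]
width: 46.9
grasp_force: 30.0
t: 10.65
ee_pos: [629.2, 47.8, 88.9]
orientation: [-3.107, 0.462, -0.003]
ft_force: [-0.8, 1.3, 6.4]
width: 47.0
grasp_force: 30.0
[629.17575015  47.80100003  88.86188137]
```

```bash
python3 -m jog '0 0 -0.05 0 0 0 1;0 0 -0.15 0 0 0 1;0 0 -0.3 0 0 0 1;0 0 -0.3 0 0 0 1;0 0 -0.3 0 0 0 1'
python3 - <<'E'
from h import *
c,im=snap('wrist','w8.png')
cv2.imwrite('pics/w8c.png',im[120:400,160:480,::-1])
plan(468.5,-56.5,100); plan(468.5,-56.5,35)
E
```

```text
t: 11.15
ee_pos: [628.5, 47.5, 148.0]
orientation: [-3.107, 0.462, -0.002]
ft_force: [0.2, 0.0, -1.8]
width: 46.8
grasp_force: 30.0
q6 1.92 cur jaw -106.9 shift [-0.61   0.729  0.235] turn [ 0.001  0.002 -0.   ] or [ 3.e-03 -1.e-03  6.e+00]
q6 1.92 cur jaw -106.9 shift [-0.61   0.729  0.56 ] turn [ 0.001  0.002 -0.   ] or [ 3.e-03 -1.e-03  6.e+00]
```

View pics/w8c.png

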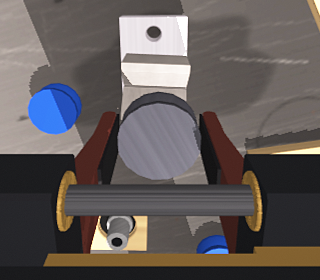

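The roller is held flat, and the V-block stayed in place. Carry it to the large round nest.

```bash
python3 -m jog '-0.61 0.73 0 0 0 0 1;-0.61 0.73 0 0 0 0 1;-0.61 0.73 0 0 0 0 1;-0.61 0.73 0 0 0 0 1;-0.61 0.73 0.2 0 0 0 1;-0.61 0.73 0.3 0 0 0 1;-0.61 0.73 0.3 0 0 0 1;-0.61 0.73 0.3 0 0 0 1'; python3 - <<'E'
from h import *
c,im=snap('wrist','w9.png')
for d in outline_of('nest_roller','wrist')[:1]: print(rect(c,d['mask'],14))
for d in pinpoint('nest_roller','wrist')[:1]+pinpoint('roller','wrist')[:2]: print(d['confidence'],c[1]@np.array(d['xyz'])+c[2])
plan(468.5,-56.5,34.9)
E
```

```text
t: 12.0
ee_pos: [468.6, -56.5, 86.8]
orientation: [3.107, -0.462, -0.004]
ft_force: [0.1, 0.1, -1.6]
width: 46.9
grasp_force: 30.0
(473.2, 136.5, 28.1, 31.0, 87.7)
0.72 [468.52497967 -57.57781761   1.40551552]
0.95 [470.08396743 -56.71127787  60.73290098]
q6 1.72 cur jaw -106.9 shift [-0.008  0.002  0.267] turn [-0.    -0.003 -0.   ] or [-5.e-03  1.e-03  6.e+00]
```

```bash
python3 -m jog '0 0 0.1 0 0 0 1;0 0 0.2 0 0 0 1;0 0 0.245 0 0 0 1;0 0 0.26 0 0 0 1;0 0 0.265 0 0 0 1;0 0 0.265 0 0 0 1;0 0 0.265 0 0 0 1'; python3 - <<'E'
from h import *
plan(468.5,-56.5,34.9)
E
```

```text
t: 12.9
ee_pos: [469.9, -56.7, 35.1]
orientation: [3.107, -0.462, 0.003]
ft_force: [0.0, 0.2, -2.0]
width: 46.6
grasp_force: 30.0
q6 1.72 cur jaw -106.9 shift [-0.007  0.001  0.001] turn [-0.    -0.003 -0.   ] or [-5.e-03  1.e-03  6.e+00]
```

Not touching yet; ease down a little, then release.

```bash
python3 -m jog '-0.004 0 0.005 0 0 0 1;-0.004 0 0.008 0 0 0 1;-0.004 0 0.008 0 0 0 1'; python3 -m jog '0 0 0 0 0 0 0.3;0 0 0 0 0 0 -0.1;0 0 0 0 0 0 -0.4;0 0 0 0 0 0 -0.4;0 0 -0.1 0 0 0 -0.7;0 0 -0.3 0 0 0 -1;0 0 -0.5 0 0 0 -1;0 0 -0.6 0 0 0 -1'; python3 - <<'E'
from h import *
c,im=snap('wrist','w10.png')
for d in pinpoint('roller','wrist')[:3]: print(d['confidence'],c[1]@np.array(d['xyz'])+c[2])
cv2.imwrite('pics/w10c.png',cv2.resize(im[100:270,220:420,::-1],None,fx=2,fy=2))
plan(570,25,200,-19.7)
E
```

```text
t: 13.2
ee_pos: [469.9, -56.7, 34.7]
orientation: [3.107, -0.462, 0.005]
ft_force: [-2.7, -1.4, 18.7]
width: 46.2
grasp_force: 30.0
t: 14.0
ee_pos: [469.5, -56.5, 155.5]
orientation: [-3.107, 0.462, -0.005]
ft_force: [0.4, -0.1, -0.8]
width: 87.2
grasp_force: 0.0
0.82 [471.04700383 -53.86173309  11.48060925]
0.69 [393.90126798  46.78331751  -1.17874421]
0.62 [ 6.25277885e+02  1.57787439e+02 -1.75844361e-01]
q6 1.72 cur jaw -106.9 shift [ 0.359 -0.536 -0.22 ] turn [ 0.007 -0.01  -2.907] or [-0.01  -0.007  3.093]
```

View pics/w10c.png

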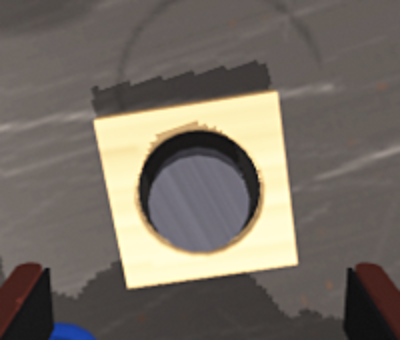

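The roller lies flat within the large round recess (crop (200,203)). Now the V-block: turn the jaws about 87° and go over the stack.

```bash
python3 -m jog '0.3 -0.25 -0.22 0 0 -1 -1;0.5 -0.5 -0.22 0 0 -1 -1;0.5 -0.5 -0.22 0 0 -1 -1;0.5 -0.5 -0.22 0 0 -1 -1' | tail -3
python3 -m jog '0 0 0 0 0 -1 -1;0 0 0 0 0 -1 -1;0 0 0 0 0 -1 -1;0 0 0 0 0 -1 -1' |tail -3
python3 -m jog '0 0 0 0 0 -0.91 -1;0 0 0 0 0 -0.91 -1;0 0 0 0 0 -0.91 -1;0 0 0 0 0 -0.91 -1;0 0 0 0 0 -0.91 -1'
python3 - <<'E'
from h import *
c,im=snap('wrist','w11.png'); s=get_obs(); print(s['ee_pos'])
for d in outline_of('v_block','wrist')[:2]: print(round(d['confidence'],2),rect(c,d['mask'],62))
for d in pinpoint('v_block','wrist')[:2]: print(round(d['confidence'],2),(c[1]@np.array(d['xyz'])+c[2]).round(1))
u,v=proj(c,[627,50,50]).astype(int); x0,y0=max(0,u-100),max(0,v-75); print(u,v,x0,y0)
cv2.imwrite('pics/w11c.png',cv2.resize(im[y0:y0+150,x0:x0+200,::-1],None,fx=4,fy=4,interpolation=cv2.INTER_CUBIC))
plan(627,50,51,-19.7)
E
```

```text
ft_force: [-0.8, 0.3, -0.8]
width: 87.8
grasp_force: 0.0
ft_force: [0.1, -0.3, -0.3]
width: 87.8
grasp_force: 0.0
t: 15.4
ee_pos: [592.7, 10.2, 195.6]
orientation: [-2.569, -1.807, 0.002]
ft_force: [-0.1, 0.1, 0.3]
width: 87.6
grasp_force: 0.0
[592.82851255  10.22546505 195.90017381]
0.75 (629.2, 50.6, 54.4, 51.0, 70.2)
0.91 [631.9  51.3  27.4]
338 142 238 67
q6 0.34 cur jaw -19.7 shift [0.245 0.093 0.727] turn [-0.001  0.    -0.002] or [1.000e-03 2.000e-03 5.998e+00]
```

View pics/w11c.png

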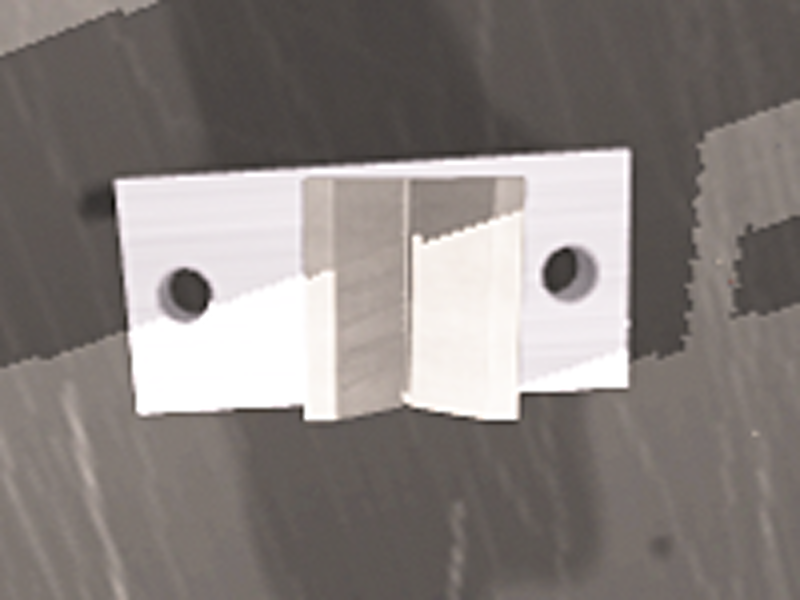

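The V-block is square to the jaws, with its groove vertical in the crop and its centre near (413,299).

```bash
python3 - <<'E'
from h import *
c=cam('wrist'); P=np.array([ray(c,237.6+a/4,66.6+b/4,62) for a,b in [(303,178),(526,178),(520,420),(304,420)]]); print(P.round(1),P.mean(0).round(1))
Q=np.array([ray(c,237.6+a/4,66.6+b/4,24) for a,b in [(116,180),(630,150),(630,387),(138,414)]]); print(Q.round(1),Q.mean(0).round(1))
m=P.mean(0); plan(m[0],m[1],51,-19.7)
E
```

```text
[[615.2  84.7  62. ]
 [662.2  67.7  62. ]
 [644.7  15.5  62. ]
 [596.4  32.9  62. ]] [629.6  50.2  62. ]
[[569.5 100.6  24. ]
 [694.7  63.2  24. ]
 [678.3   4.9  24. ]
 [551.8  42.8  24. ]] [623.6  52.9  24. ]
q6 0.34 cur jaw -19.7 shift [0.25  0.105 0.727] turn [-0.001  0.    -0.002] or [1.000e-03 2.000e-03 5.998e+00]
```

```bash
python3 -m jog '0.25 0.105 0.2 0 0 0 -1;0.25 0.105 0.4 0 0 0 -1;0.25 0.105 0.6 0 0 0 -1;0.25 0.105 0.7 0 0 0 -1;0.25 0.105 0.725 0 0 0 -1;0.25 0.105 0.725 0 0 0 -1;0.25 0.105 0.725 0 0 0 0;0.25 0.105 0.725 0 0 0 0.5'; python3 -m jog '0 0 0 0 0 0 1;0 0 0 0 0 0 1;0 0 0 0 0 0 1;0 0 0 0 0 0 1;0 0 0 0 0 0 1'
```

```text
t: 16.35
ee_pos: [631.0, 50.2, 53.7]
orientation: [2.566, 1.809, 0.004]
ft_force: [0.4, -0.1, 0.2]
width: 75.1
grasp_force: 0.0
t: 16.85
ee_pos: [629.2, 50.5, 52.4]
orientation: [-2.567, -1.81, 0.001]
ft_force: [-3.2, 0.9, 5.5]
width: 49.8
grasp_force: 30.0
```

```bash
python3 -m jog '0 0 -0.05 0 0 0 1;0 0 -0.15 0 0 0 1;0 0 -0.35 0 0 0 1;0 0 -0.5 0 0 0 1;0 0 -0.5 0 0 0 1;0 0 -0.5 0 0 0 1'; python3 - <<'E'
from h import *
c,im=snap('wrist','w12.png')
cv2.imwrite('pics/w12c.png',im[100:400,120:520,::-1])
plan(626.5,-158,150,-77.2)
E
```

```text
t: 17.45
ee_pos: [629.5, 50.2, 151.7]
orientation: [2.567, 1.811, 0.0]
ft_force: [-1.4, 0.4, -6.6]
width: 49.5
grasp_force: 30.0
q6 0.40 cur jaw -19.6 shift [-0.984  0.339  0.003] turn [-0.003  0.003  1.92 ] or [-4.00e-03 -3.00e-03 -4.08e+00]
```

View pics/w12c.png

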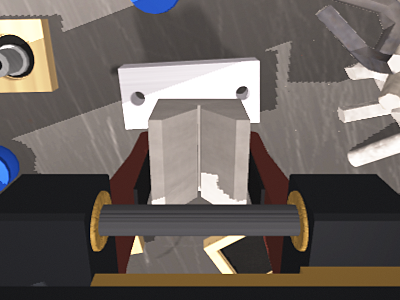

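```bash
python3 -m jog '-0.25 0.1 0 0 0 1 1;-0.5 0.17 0 0 0 1 1;-0.75 0.25 0 0 0 1 1;-0.98 0.34 0 0 0 1 1;-0.98 0.34 0 0 0 1 1;-0.98 0.34 0 0 0 1 1' | tail -3;  python3 -m jog '0 0 0 0 0 0.92 1;0 0 0 0 0 0.92 1;0 0 0 0 0 0.92 1;0 0 0 0 0 0.92 1;0 0 0 0 0 0.92 1'; python3 - <<'E'
from h import *
c,im=snap('wrist','w13.png')
for d in outline_of('nest_vblock','wrist')[:1]: print(round(d['confidence'],2),rect(c,d['mask'],14))
for d in pinpoint('nest_vblock','wrist')[:1]: print(d['confidence'],c[1]@np.array(d['xyz'])+c[2])
get_image('top'); c2=cam('top')
for d in outline_of('nest_vblock','top')[:1]: print(round(d['confidence'],2),rect(c2,d['mask'],14))
cv2.imwrite('pics/w13c.png',im[100:400,120:520,::-1])
plan(627,-158.3,36.4,-77.2)
E
```

```text
ft_force: [0.1, 0.6, -5.2]
width: 50.0
grasp_force: 30.0
t: 18.6
ee_pos: [627.3, -155.0, 150.4]
orientation: [-3.12, -0.353, 0.004]
ft_force: [0.3, -0.1, -5.1]
width: 49.8
grasp_force: 30.0
0.94 (647.7, -154.0, 58.4, 89.6, 10.6)
0.63 [ 6.30552392e+02 -1.58987259e+02  5.91665296e-01]
0.49 (589.1, -129.5, 26.9, 14.8, 0.2)
q6 1.08 cur jaw -77.1 shift [-0.006  0.008  0.575] turn [-0.001  0.001  0.002] or [-2.000e-03 -1.000e-03 -5.998e+00]
```

View pics/w13c.png

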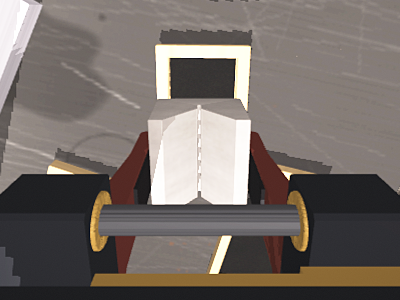

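```bash
python3 - <<'E'
from h import *
c=cam('wrist'); a=ray(c,277,144,14);b=ray(c,371,146,14); d=(a-b)/np.linalg.norm(a-b); ang=np.degrees(np.arctan2(d[1],d[0]))-90
n=np.array([np.cos(np.radians(ang)),np.sin(np.radians(ang))]); print(a.round(1),b.round(1),np.linalg.norm(a-b),ang,((a+b)[:2]/2-47*n).round(1))
E
```

```text
[ 667.2 -108.4   14. ] [ 684.9 -194.6   14. ] 88.01394769566558 11.573432232744068 [ 630.  -160.9]
```

```bash
python3 -m jog '0.002 0.016 0.2 0 0 0.01 1;0.002 0.016 0.4 0 0 0.01 1;0.002 0.016 0.52 0 0 0.01 1;0.002 0.016 0.56 0 0 0.01 1;0.002 0.016 0.57 0 0 0.01 1;0.002 0.016 0.57 0 0 0.01 1;0.002 0.016 0.57 0 0 0.01 1'; python3 - <<'E'
from h import *
plan(628.8,-159.5,36.4,-77.5)
E
```

```text
t: 19.55
ee_pos: [630.4, -160.5, 39.5]
orientation: [3.122, 0.342, 0.004]
ft_force: [-0.3, -0.2, -5.0]
width: 49.7
grasp_force: 30.0
q6 1.09 cur jaw -77.5 shift [-0.007 -0.007  0.016] turn [ 0.003 -0.005 -0.   ] or [-8.e-03 -4.e-03  6.e+00]
```

```bash
python3 -m jog '-0.005 -0.004 0.008 0 0 0 1;-0.005 -0.004 0.016 0 0 0 1;-0.005 -0.004 0.02 0 0 0 1;-0.005 -0.004 0.02 0 0 0 1'
```

```text
t: 19.95
ee_pos: [628.6, -159.8, 36.3]
orientation: [3.123, 0.342, 0.002]
ft_force: [-4.2, 1.8, 10.8]
width: 49.8
grasp_force: 30.0
```

```bash
python3 -m jog '0 0 0 0 0 0 0.3;0 0 0 0 0 0 -0.1;0 0 0 0 0 0 -0.4;0 0 0 0 0 0 -0.4;0 0 -0.1 0 0 0 -0.7;0 0 -0.3 0 0 0 -1;0 0 -0.5 0 0 0 -1;0 0 -0.7 0 0 0 -1'; python3 - <<'E'
from h import *
c,im=snap('wrist','w14.png')
for d in pinpoint('v_block','wrist')[:2]: print(d['confidence'],c[1]@np.array(d['xyz'])+c[2])
cv2.imwrite('pics/w14c.png',im[60:400,100:540,::-1])
plan(600,10,200,73)
E
```

```text
t: 20.75
ee_pos: [628.0, -159.7, 175.4]
orientation: [3.123, 0.342, 0.0]
ft_force: [0.1, -0.6, -0.0]
width: 87.0
grasp_force: 0.0
0.89 [ 632.12988131 -161.07507993   15.1891224 ]
q6 1.09 cur jaw -77.5 shift [ 0.03  -0.867 -0.102] turn [ 0.005 -0.021  0.983] or [ 0.028  0.006 -5.017]
```

View pics/w14c.png

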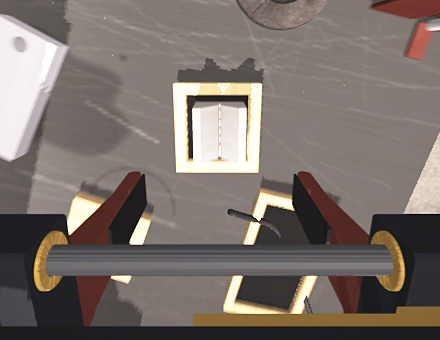

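The V-block sits squarely in its recess (crop (220,130)). I've now viewed 15 pictures, one more than allowed, so from here on I'll check numerically only. Triangulating the cable tip near the plate nest, and planning for the plate.

```bash
python3 - <<'E'
from h import *
ct=cam('top'); cw=cam('wrist')
for z in (0,14,40,80): print(z,ray(ct,407.5,218.75,z)[:2].round(0),ray(cw,328,270,z)[:2].round(0))
for z in (0,14,40): print('inner',z,ray(ct,270+640/4,155+295/4,z)[:2].round(0),ray(cw,380,295,z)[:2].round(0))
plan(575,68,150,73)
E
```

```text
0 [ 540. -197.] [ 532. -196.]
14 [ 539. -195.] [ 539. -194.]
40 [ 537. -190.] [ 553. -190.]
80 [ 535. -182.] [ 575. -183.]
inner 0 [ 511. -264.] [ 512. -267.]
inner 14 [ 511. -261.] [ 520. -262.]
inner 40 [ 510. -255.] [ 536. -252.]
q6 1.09 cur jaw -77.5 shift [-0.031 -1.178  0.145] turn [ 0.005 -0.021  0.983] or [ 0.028  0.006 -5.017]
```

```bash
python3 -m jog '-0.02 -0.25 -0.1 0 0 0.98 -1;-0.03 -0.5 -0.1 0 0 0.98 -1;-0.03 -0.75 -0.1 0 0 0.98 -1;-0.03 -1 -0.1 0 0 0.98 -1;-0.03 -1 -0.1 0 0 0.98 -1;-0.03 -1 -0.1 0 0 0.98 -1;-0.03 -1 -0.1 0 0 0.98 -1'; python3 - <<'E'
from h import *
c,im=snap('wrist','w15.png'); cv2.imwrite('pics/w15.png',im[:,:,::-1])
for d in outline_of('base_plate','wrist')[:2]: print(round(d['confidence'],2),rect(c,d['mask'],24))
for t in ('base_plate','nest_plate','v_block','roller','bush'):
  for d in pinpoint(t,'wrist')[:2]: print(t,round(d['confidence'],2),(c[1]@np.array(d['xyz'])+c[2]).round(1))
c2,_=snap('top','top2.png')
for d in outline_of('base_plate','top')[:2]: print('top',round(d['confidence'],2),rect(c2,d['mask'],24))
for d in outline_of('nest_plate','top')[:1]: print('top nest',round(d['confidence'],2),rect(c2,d['mask'],14))
plan(623.6,52.5,120,73.4)
E
```

```text
t: 21.55
ee_pos: [579.2, 33.6, 193.6]
orientation: [3.107, -0.461, 0.0]
ft_force: [-0.2, 1.6, 0.1]
width: 87.9
grasp_force: 0.0
0.92 (622.0, 54.9, 61.4, 130.8, 73.1)
nest_plate 0.58 [ 485.9 -270.4    3.9]
v_block 0.87 [ 631.8 -161.8    9.2]
v_block 0.65 [622.   51.7   5.4]
roller 0.68 [632.9 155.   -2.4]
roller 0.62 [468.2 -54.7  11.2]
bush 0.81 [475.6 139.9  10.3]
top nest 0.81 (480.8, -265.8, 98.4, 165.8, 88.4)
q6 1.90 cur jaw -106.9 shift [ 0.187 -0.154  0.369] turn [ 0.     0.    -0.011] or [ 0.    -0.     5.989]
```

```bash
python3 -m jog '0.18 -0.159 0.25 0 0 0 -1;0.18 -0.159 0.5 0 0 0 -1;0.18 -0.159 0.7 0 0 0 -1;0.18 -0.159 0.8 0 0 0 -1;0.18 -0.159 0.83 0 0 0 -1;0.18 -0.159 0.835 0 0 0 -1;0.18 -0.159 0.835 0 0 0 -0.5;0.18 -0.159 0.835 0 0 0 0'; python3 -m jog '0 0 0 0 0 0 1;0 0 0 0 0 0 1;0 0 0 0 0 0 1;0 0 0 0 0 0 1'
```

```text
t: 22.85
ee_pos: [624.0, 54.3, 28.9]
orientation: [-3.107, 0.462, -0.005]
ft_force: [0.6, 0.1, 0.1]
width: 75.6
grasp_force: 0.0
t: 23.25
ee_pos: [623.3, 54.3, 28.1]
orientation: [-3.107, 0.462, -0.003]
ft_force: [-1.2, -0.7, 7.0]
width: 60.0
grasp_force: 30.0
```

```bash
python3 -m jog '0 0 -0.05 0 0 0 1;0 0 -0.15 0 0 0 1;0 0 -0.35 0 0 0 1;0 0 -0.55 0 0 0 1;0 0 -0.55 0 0 0 1;0 0 -0.55 0 0 0 1'; python3 - <<'E'
from h import *
c,im=snap('wrist','w16.png')
for d in pinpoint('base_plate','wrist')[:2]: print(round(d['confidence'],2),(c[1]@np.array(d['xyz'])+c[2]).round(1))
plan(482.5,-266.5,140,-91.5)
E
```

```text
t: 23.85
ee_pos: [622.4, 54.2, 137.3]
orientation: [-3.107, 0.462, -0.001]
ft_force: [-0.9, 0.0, -7.0]
width: 59.5
grasp_force: 30.0
0.58 [622.6  54.2 116.1]
q6 1.93 cur jaw -106.9 shift [-0.196  1.735 -0.022] turn [ 0.002  0.007 -0.514] or [ 1.000e-02 -2.000e-03  5.486e+00]
```

```bash
python3 -m jog '-0.05 0.25 -0.02 0 0 0 1;-0.1 0.5 -0.02 0 0 0 1;-0.1 0.75 -0.02 0 0 0 1;-0.1 0.95 -0.02 0 0 0 1;-0.1 0.95 -0.02 0 0 0 1;-0.1 0.95 -0.02 0 0 0 1' | tail -3; python3 -m jog '-0.05 0.2 0 0 0 -0.2 1;-0.1 0.45 0 0 0 -0.4 1;-0.1 0.65 0 0 0 -0.51 1;-0.1 0.785 0 0 0 -0.51 1;-0.1 0.785 0 0 0 -0.51 1;-0.1 0.785 0 0 0 -0.51 1;-0.1 0.785 0 0 0 -0.51 1'; python3 - <<'E'
from h import *
c,im=snap('wrist','w17.png')
for d in outline_of('nest_plate','wrist')[:1]: print(round(d['confidence'],2),rect(c,d['mask'],14))
for t in ('base_plate','nest_plate'):
  for d in pinpoint(t,'wrist')[:1]: print(t,round(d['confidence'],2),(c[1]@np.array(d['xyz'])+c[2]).round(1))
  for d in outline_of(t,'wrist')[:1]: m=d['mask']; ys,xs=np.nonzero(m); print(xs.min(),xs.max(),ys.min(),ys.max())
# wood-colour points: far edge and side edges of the board
hsv=cv2.cvtColor(im,cv2.COLOR_RGB2HSV); w=((hsv[...,0]>12)&(hsv[...,0]<30)&(hsv[...,1]>60)&(hsv[...,2]>120)); w[230:]=0
n,l,st,_=cv2.connectedComponentsWithStats(w.astype(np.uint8))
for i in range(1,n):
  if st[i,4]>150: print(st[i], rect(c,l==i,14))
plan(482.5,-266.5,36,-91.5)
E
```

```text
ft_force: [0.6, -0.1, -5.7]
width: 59.8
grasp_force: 30.0
t: 25.25
ee_pos: [483.6, -264.5, 140.2]
orientation: [-3.14, 0.042, 0.002]
ft_force: [-0.1, 0.5, -5.1]
width: 59.8
grasp_force: 30.0
0.84 (552.8, -268.4, 97.6, 27.3, 88.4)
base_plate 0.89 [ 486.7 -267.4  111.6]
258 378 137 356
265 376 106 176
[ 114    0  141  103 3604] (620.7, -160.8, 81.3, 90.7, 12.2)
[ 265  106  113   33 1974] (552.8, -268.9, 97.3, 26.5, 87.9)
[  50  169  107   61 2968] (482.5, -61.3, 95.8, 59.9, 82.4)
q6 1.07 cur jaw -91.6 shift [-0.006  0.005  0.524] turn [-0.     0.    -0.002] or [0.    0.    5.998]
```

```bash
python3 -m jog '-0.004 0.005 0.2 0 0 0 1;-0.004 0.005 0.4 0 0 0 1;-0.004 0.005 0.48 0 0 0 1;-0.004 0.005 0.505 0 0 0 1;-0.004 0.005 0.51 0 0 0 1;-0.004 0.005 0.51 0 0 0 1;-0.004 0.005 0.51 0 0 0 1'; python3 - <<'E'
from h import *
plan(482.8,-266.5,36.1,-91.7)
E
```

```text
t: 26.25
ee_pos: [483.5, -267.6, 40.2]
orientation: [3.14, -0.044, 0.003]
ft_force: [0.3, 0.3, -5.6]
width: 60.2
grasp_force: 30.0
q6 1.07 cur jaw -91.6 shift [-0.004 -0.005  0.02 ] turn [ 0.002 -0.004  0.003] or [ 6.000e-03  4.000e-03 -5.997e+00]
```

```bash
python3 -m jog '-0.003 -0.004 0.008 0 0 0 1;-0.003 -0.004 0.014 0 0 0 1;-0.003 -0.004 0.018 0 0 0 1;-0.003 -0.004 0.022 0 0 0 1;-0.003 -0.004 0.022 0 0 0 1'; python3 - <<'E'
from h import *
s=get_obs(); print(s['ee_pos'],s['ft_force'],s['moment'])
E
```

```text
t: 26.75
ee_pos: [482.1, -266.3, 36.1]
orientation: [3.141, -0.044, 0.001]
ft_force: [-4.6, 2.6, 13.0]
width: 59.7
grasp_force: 30.0
[ 482.12397015 -266.33842656   36.07462104] [-4.56159097  2.55751256 13.04356938] [0.78663492 0.76055739 0.03128052]
```

It contacts at exactly the expected floor height, so the cable is no obstruction. Release, rise, and check everything numerically.

```bash
python3 -m jog '0 0 0 0 0 0 0.1;0 0 0 0 0 0 -0.3;0 0 0 0 0 0 -0.7;0 0 0 0 0 0 -1;0 0 -0.1 0 0 0 -1;0 0 -0.3 0 0 0 -1;0 0 -0.5 0 0 0 -1;0 0 -0.7 0 0 0 -1'; python3 -m jog '-0.1 0 -0.2 0 0 0 -1;-0.3 0 -0.4 0 0 0 -1;-0.3 0 -0.6 0 0 0 -1;-0.3 0 -0.6 0 0 0 -1;-0.3 0 -0.6 0 0 0 -1;-0.3 0 -0.6 0 0 0 -1'; python3 - <<'E'
from h import *
for n in ('wrist','top'):
  c,im=snap(n,n+'_end.png')
  for t,z in (('base_plate',32),('v_block',46),('roller',28),('bush',36)):
    for d in outline_of(t,n)[:3]: print(n,t,round(d['confidence'],2),rect(c,d['mask'],z))
    for d in pinpoint(t,n)[:3]: print('   pin',round(d['confidence'],2),(c[1]@np.array(d['xyz'])+c[2]).round(1))
  for d in outline_of('nest_plate',n)[:1]: print('nest',rect(c,d['mask'],14))
E
```

```text
t: 27.55
ee_pos: [481.9, -266.2, 175.9]
orientation: [3.141, -0.044, 0.0]
ft_force: [0.7, 0.2, -0.7]
width: 87.8
grasp_force: 0.0
t: 28.15
ee_pos: [421.7, -264.2, 293.4]
orientation: [-3.14, 0.044, 0.002]
ft_force: [-0.5, -0.1, 0.4]
width: 88.0
grasp_force: 0.0
wrist base_plate 0.94 (481.6, -267.0, 60.5, 129.7, 88.7)
wrist base_plate 0.25 (468.5, -61.9, 46.3, 55.1, 13.7)
   pin 0.7 [ 484.7 -269.4   11.8]
wrist v_block 0.75 (607.6, -165.9, 60.6, 34.8, 88.3)
   pin 0.7 [474.9 139.9   7.8]
   pin 0.66 [ 627.2 -164.3    9.5]
   pin 0.43 [472.7 141.7   5.2]
wrist roller 0.86 (468.0, -59.8, 48.1, 56.3, 15.4)
wrist roller 0.85 (397.1, 34.3, 44.8, 59.5, 23.1)
wrist roller 0.72 (613.2, 114.0, 8.2, 34.2, 71.4)
   pin 0.93 [471.2 -57.1  10.8]
   pin 0.61 [396.4  46.8  -3.1]
wrist bush 0.58 (475.8, 127.7, 47.9, 24.8, 88.3)
   pin 0.63 [477.6 141.4   5.9]
nest (483.5, -266.0, 97.9, 167.7, 88.0)
top base_plate 0.59 (483.2, -265.3, 64.0, 128.0, 89.8)
   pin 0.75 [ 480.7 -269.     9.2]
top v_block 0.55 (625.0, -158.5, 57.4, 57.0, 11.4)
   pin 0.8 [ 626.8 -162.5    7.5]
top roller 0.67 (464.5, -56.0, 45.0, 43.3, 45.7)
top roller 0.58 (391.7, 44.9, 42.4, 42.7, 27.4)
   pin 0.67 [6.274e+02 1.575e+02 2.000e-01]
   pin 0.62 [386.6  42.6  -0.9]
   pin 0.61 [470.5 -63.1   8.8]
top bush 0.62 (472.6, 141.5, 67.3, 67.0, 71.3)
top bush 0.58 (469.2, 139.5, 24.6, 24.5, 46.0)
   pin 0.57 [468.2 -62.3  13.2]
   pin 0.52 [471.3 139.4  11.8]
nest (480.9, -265.9, 98.3, 171.6, 87.8)
```

All four parts lie at floor height and centred in their nests. Handing in.

```bash
python3 -c "
from workcell import *
print(close_job())"
```

```text
the job is handed in; nothing more can be done
None
```

The bush, roller, V-block and plate were put away in that order, each upright in its matching nest, and the job was handed in at about 29 s. I viewed 15 pictures, one over the limit of 14, so the plate's placing was checked only by measurement: contact at the expected floor height, and outline and position centred in its nest.

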